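# Count to the third gap and push the bamboo hand block in

### The arm

A 7-joint arm with a two-finger parallel gripper is mounted at the origin on the work surface. World frame = base frame: x ahead of the robot, y to its left, z up, the work surface at z = 0. Lengths are in m, angles in rad, forces in N, time in s.
With the tool pointing down it reaches from about 0.4 to 0.85 m from the base axis. Payload 10.4 kg.
Tool frame: the origin (TCP) lies between the finger pads; the fingertips stand 22 mm ahead of it and the grasp point (between the pads) lies 3 mm ahead of it; z points along the fingers, y is the line along which they close (so a half turn about z gives the same grasp; the last joint's range is limited). The gripper opens to 85 mm and grips with 20 to 120 N. Pads are 22 mm wide; open, the fingers measure 114 mm over their backs; the gripper's body (76 mm by 85 mm) begins 54 mm behind the grasp point. The pads swing forward as they close: fully open they stand 13 mm farther back than shut.
Start: joints at [1.187, 0.332, -0.065, 1.46, 0.022, 1.35, -0.088], TCP at [0.221, -0.585, 0.253] pointing down, gripper open.
Joint ranges: [-2.6, 2.6], [-0.5, 2.12], [-1.47, 1.34], [0.16, 2.42], [-1.27, 4.41], [0.06, 2.06], [-2.6, 2.6]. Speed limits (rad/s): [2.22, 2.22, 2.79, 2.79, 3.14, 3.14, 3.14].

### API

Orientations are given as a unit quaternion [x, y, z, w].
In Python, from workcell import manip, camera, ticket, boxes_of, outline_of gives the robot as it stands.
- The arm moves only by the tool carry_out, never from a script. Its argument "deltas" is a list of rows, each a list of 5 numbers: the shift along the tool's x, y, z as a fraction of full scale, then the turn about the tool's z as a fraction of full scale, then the opening, from -1 (shut) to 1 (fully open), so that 0 is half open. In form: [[tx, ty, tz, spin, gripper], ...]. A call has 1 to 20 rows; each row is the pose to reach, as a shift and turn from the pose commanded when the call began, along the tool's axes at that moment; what a row does not reach only later rows make up. Full scale, the value 1, is 150 mm for a shift and 30 degrees for a turn. A row lasts 1/8 s, in which the tool goes at most 62.5 mm and 10.7 degrees, less where a joint would pass 70% of its speed; a pose out of reach is approached as far as the arm can. A call with a number of a shift or a turn outside -1 to 1 is refused whole. A call with a gripper value outside its range is refused whole. The fingers move at their own pace and stop on an object; "force" is the grip in N (left out, the last holds). Time passes only in rows, so rows that repeat a pose let the fingers close. It gives the time, the measured TCP pose, the force, the opening and the grip force at its end, in the units of the state.
- manip.get_obs(): the state, without advancing time (a new reading comes with each control period).
- camera(name): name is "scene" or "top" or "wrist"; returns a dict with "img" (420x560x3 uint8, red, green, blue), "depth" (420x560 float32, m along the optical axis (not along the pixel's ray), 0 where there is no reading), "vertical_fov" (degrees; the focal length in pixels is half the picture's height over the tangent of half this angle, whatever the lens; pixels are square), "cx", "cy" (the principal point, pixels), "R" (3x3) and "t" (3): a world point X has camera coordinates R X + t. Camera axes: x right, y down, z forward; pixel columns grow to the right and rows downward; lengths in m; the calibration is good to about 2 mm. The wrist camera is an equidistant fisheye: a pixel r from the principal point sees the ray r / f radians off the axis. A picture is of the moment at which its call begins.
- ticket.hand_in(): hands the job in; it is judged then, once.
Trained networks look in a picture, given as the dict that the camera call returned (one of the last four; its "shot" number tells which), for a name from the list of things; names that differ only in an ending like _2 or _b are one class to them, and where a whole thing is asked for, a point or a joint stands for the part that bears it (a point fixed in the world has none). Each returns a list of dicts, best first, with "conf" (0 to 1); they miss things now and then, are a little off and sometimes report something else, mostly with a low value. They report only what shows in the picture. A call takes as long as a camera call.
- boxes_of(query, picture): "position" ([x, y, z] in m, in world coordinates, good to about 4 mm: the middle of the surface that is visible of it).
- outline_of(query, picture): "region" (420x560 bool, what is visible of it).
The state is a dict: "clock": time; "joint_pos": joint angles; "joint_velocities": joint speeds; "tau": joint torques, N m; "position": TCP position; "ee_rot": TCP orientation; "ft_force": force on the tool from outside, world axes, zero at the start; "torque": the same for the moment, N m; "grip_width": opening from 0.0 (shut) to 1.0 (fully open); "grasp_force": force on a finger pad.
Only numpy, scipy, OpenCV 4.12 (cv2) and the standard library are available. Lean on these libraries where they do the work, as an engineer would, in place of code of your own. Each camera call takes 0.05 s, during which the arm holds its last target. There are 200 camera calls.

### The job

Starting at the end of the divider rack where the steel bell stands, run a fingertip along the rack's top rail, touching the rail over the first, the second and then the third gap and going no further along it (filled gaps count too). Then push the loose bamboo hand block that lies in front of the rack along the shelf into that third gap until it meets the back of the rack. Only push it: do not lift or tip it, and leave everything else where it stands.

Things in the scene. Friction and masses are not known exactly. Their poses are not given: they have to be found in the camera images.
- rack: Fixed bamboo divider rack, 80 deep (x) x 346 wide (y) x 85 high mm. Origin: centre of its underside, on the shelf (z = 0); -x is its open front, +x its back. 7 dividers 10 thick, 73 high, round-nosed, from x = -40, make 6 gaps 46 wide at y = 140, 84, 28, -28, -84, -140. No floor: things slide on the shelf up to a back board 50 high, inner face at x = 32. Steel rail across the top.
- rail_a: The 56 mm length of the rack's top rail over the gap at rack y = +140 mm (rail_a at the rack's +y end to rail_f at its -y end; together one smooth, rigid, straight bar 20 mm deep, rack x = -20 to 0). Origin: centre of its underside, 73 mm above the shelf; its top is 12 mm higher, 85 mm above the shelf. Open space below it, 73 mm high.
- rail_b: The 56 mm length of the rack's top rail over the gap at rack y = +84 mm (rail_a at the rack's +y end to rail_f at its -y end; together one smooth, rigid, straight bar 20 mm deep, rack x = -20 to 0). Origin: centre of its underside, 73 mm above the shelf; its top is 12 mm higher, 85 mm above the shelf. Open space below it, 73 mm high.
- rail_c: The 56 mm length of the rack's top rail over the gap at rack y = +28 mm (rail_a at the rack's +y end to rail_f at its -y end; together one smooth, rigid, straight bar 20 mm deep, rack x = -20 to 0). Origin: centre of its underside, 73 mm above the shelf; its top is 12 mm higher, 85 mm above the shelf. Open space below it, 73 mm high.
- rail_d: The 56 mm length of the rack's top rail over the gap at rack y = -28 mm (rail_a at the rack's +y end to rail_f at its -y end; together one smooth, rigid, straight bar 20 mm deep, rack x = -20 to 0). Origin: centre of its underside, 73 mm above the shelf; its top is 12 mm higher, 85 mm above the shelf. Open space below it, 73 mm high.
- rail_e: The 56 mm length of the rack's top rail over the gap at rack y = -84 mm (rail_a at the rack's +y end to rail_f at its -y end; together one smooth, rigid, straight bar 20 mm deep, rack x = -20 to 0). Origin: centre of its underside, 73 mm above the shelf; its top is 12 mm higher, 85 mm above the shelf. Open space below it, 73 mm high.
- rail_f: The 56 mm length of the rack's top rail over the gap at rack y = -140 mm (rail_a at the rack's +y end to rail_f at its -y end; together one smooth, rigid, straight bar 20 mm deep, rack x = -20 to 0). Origin: centre of its underside, 73 mm above the shelf; its top is 12 mm higher, 85 mm above the shelf. Open space below it, 73 mm high.
- block: Loose plain bamboo hand block, 90 long (x) x 32 wide (y) x 55 high mm, about 0.1 to 0.2 kg, on the open shelf between robot and rack, its length roughly towards the rack; it can tip if pushed sideways above 20 mm; its origin is the centre of its underside, x along its length. Home in a gap its origin is at rack x = -13 mm, its near end 18 mm in front of the dividers.
- bell: Small loose stainless steel bell, a dome 68 mm across and 61 high with a button on top, standing just beyond one end of the rack, either its +y or its -y end; the gaps are counted from this end. Origin: centre of its underside.
- vase: Loose black ceramic bud vase, 72 mm across and 120 high, standing just beyond the other end of the rack. Origin: centre of its underside.
- flask: Loose aluminium flask, 70 mm across and 210 high, standing to the robot's right. Origin: centre of its underside.
- cork_block: Loose cork block 90 x 32 x 55 mm already in the gap at rack y = +84 mm; its origin is the centre of its underside, x along its length. Stays there.
- dark_block: Loose dark wood block 80 x 30 x 50 mm already in the gap at rack y = -140 mm; its origin is the centre of its underside, x along its length. Stays there.
- yoga_block: Loose big bamboo yoga block 150 (x) x 230 (y) x 75 mm lying to the robot's left. Origin: centre of its underside. Stays there.

How it is judged:
By the outcome, as a careful person would: the job done as asked, in the order asked, and still so for the second after the job is handed in, with the robot touching nothing.
It also fails if it takes over 61 s, if anything falls off the work surface, if the arm or the gripper's body presses on something with over 40 N, if the wrist force passes 120 N, or if a joint passes its speed limit or range.

## Working session

There is one attempt and no reset: what is moved stays moved. The work goes in short steps, Python scripts to look and compute and a tool call to move; the robot and the scene stay as the last step left them, time stands still between calls to the robot, and variables do not carry over. Pictures are saved under pics/ and viewed, at most 10 in all, crops included, and the job is handed in when it is done.

Besides the shell and the picture viewer there is one more tool, called after "Call:" as name(argument=value, ...) on one line, values as JSON. carry_out: Moves the arm, as the interface text tells. Its arguments: {"type":"object","properties":{"deltas":{"type":"array","items":{"type":"array","items":{"type":"number"}}},"force":{"type":"number"}},"required":["deltas"]}

```bash
mkdir -p pics
cat > h.py <<'E'
import numpy as np, cv2
from workcell import manip, camera, ticket, boxes_of, outline_of
def cloud(p):
    f=210/np.tan(np.radians(p["vertical_fov"])/2)
    v,u=np.mgrid[0:420,0:560]; d=p["depth"]
    c=np.stack([(u-p["cx"])/f*d,(v-p["cy"])/f*d,d],-1)
    return (c-p["t"])@np.asarray(p["R"])
def save(p,n): cv2.imwrite(f"pics/{n}.png",cv2.cvtColor(p["img"],cv2.COLOR_RGB2BGR))
E
python3 - <<'E'
from h import *
o=manip.get_obs(); print(o["clock"],o["position"],o["ee_rot"],o["grip_width"])
for n in ["top","scene"]:
    p=camera(n); save(p,n+"0"); X=cloud(p); np.savez(n+"0.npz",X=X,img=p["img"])
    for q in ["rack","block","bell","vase","flask","cork_block","dark_block","yoga_block","rail_a"]:
        print(n,q,[(np.round(b["position"],3).tolist(),round(b["conf"],2)) for b in boxes_of(q,p)[:6]])
E
```

```text
0.0 [ 0.22051046 -0.5844729   0.25250747] [ 9.83774016e-01  1.79410758e-01 -1.54644382e-04 -6.65069085e-04] 0.9963280987456714
top rack [([0.644, 0.005, 0.073], 0.58)]
top block [([0.503, 0.038, 0.056], 0.81)]
top bell [([0.644, 0.148, 0.085], 0.35)]
top vase [([0.649, -0.237, 0.083], 0.94)]
top flask [([0.553, -0.436, 0.135], 0.76)]
top cork_block [([0.627, 0.091, 0.058], 0.8)]
top dark_block [([0.612, -0.133, 0.049], 0.67)]
top yoga_block [([0.522, 0.467, 0.074], 0.95)]
top rail_a [([0.643, 0.006, 0.074], 0.67), ([0.633, -0.023, 0.085], 0.59), ([0.642, 0.09, 0.085], 0.58), ([0.629, -0.136, 0.085], 0.58), ([0.63, -0.077, 0.084], 0.54), ([0.64, 0.034, 0.087], 0.52)]
scene rack [([0.67, 0.008, 0.049], 0.63)]
scene block [([0.526, 0.041, 0.055], 0.76)]
scene bell [([0.706, 0.256, 0.029], 0.78), ([0.575, -0.435, 0.105], 0.16)]
scene vase [([0.672, -0.229, 0.071], 0.93)]
scene flask [([0.578, -0.437, 0.107], 0.75)]
scene cork_block [([0.66, 0.092, 0.055], 0.75)]
scene dark_block [([0.577, -0.436, 0.105], 0.44)]
scene yoga_block []
scene rail_a [([0.649, 0.086, 0.085], 0.68), ([0.562, 0.48, 0.073], 0.68), ([0.657, 0.145, 0.086], 0.65), ([0.647, -0.024, 0.082], 0.65), ([0.633, -0.078, 0.084], 0.62), ([0.646, 0.026, 0.086], 0.5)]
```

View pics/top0.png

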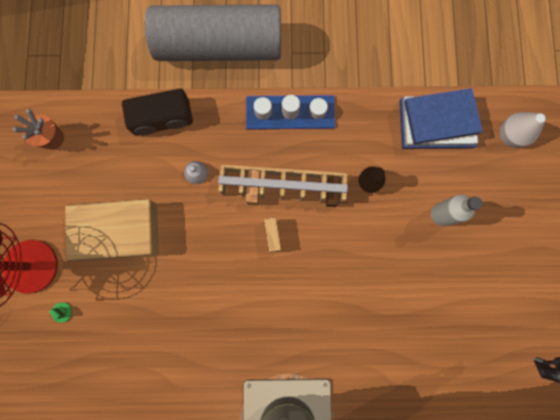

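View pics/scene0.png

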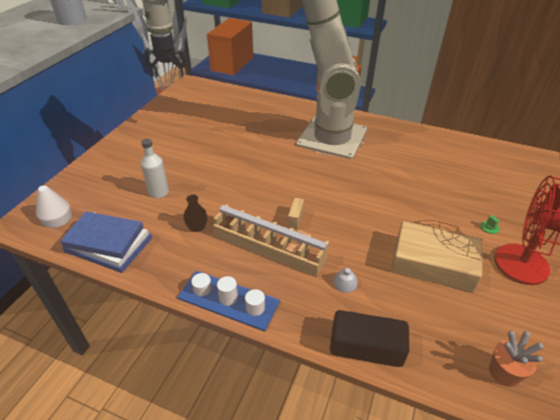

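The bell (top picture ~(196,172)) is at the rack's +y end, so the third gap is rack y=+28. The cork is in the second gap and the block is at ~(272,236), slightly turned. Next I fit the precise poses.

Run:
```python
from h import *
def rect(P):
    r=cv2.minAreaRect((P[:,:2]*1000).astype(np.float32)); return np.round(r[0],1),np.round(r[1],1),round(r[2],1)
for n in ["top","scene"]:
    X=np.load(n+"0.npz")["X"].reshape(-1,3)
    m=(X[:,2]>.08)&(X[:,2]<.091)&(abs(X[:,1])<.185)&(abs(X[:,0]-.645)<.06)
    P=X[m]; c=np.polyfit(P[:,1],P[:,0],1); r=P[:,0]-np.polyval(c,P[:,1]); 
    k=abs(r)<.012;c=np.polyfit(P[k,1],P[k,0],1)
    print(n,"rail",m.sum(),c,P[k].min(0),P[k].max(0),np.median(P[k,2]),rect(P[k]))
    m=(X[:,2]>.05)&(X[:,2]<.06)&(abs(X[:,1]-.035)<.06)&(abs(X[:,0]-.51)<.07)&(X[:,0]<.59)
    print(n,"block",m.sum(),rect(X[m]),X[m].mean(0))
# dividers on outlines
p=camera("top");X=cloud(p)
for q in ["block","rack"]:
    b=outline_of(q,p)[0]["region"]; P=X[b]; P=P[P[:,2]>.045]; print(q,b.sum(),rect(P))
X=np.load("top0.npz");im=cv2.cvtColor(X["img"],cv2.COLOR_RGB2BGR)[150:270,180:400]
cv2.imwrite("pics/crop.png",cv2.resize(im,None,fx=3.6,fy=3.6,interpolation=cv2.INTER_CUBIC))
```

```text
top rail 949 [0.08109913 0.63792798] [ 0.61562778 -0.16500166  0.08001794] [0.66162923 0.17945444 0.09051333] 0.08424933012450203 (array([638.5,   7. ]), array([345.3,  21.8]), 85.4)
top block 375 (array([504.8,  35.9]), array([89.1, 31.6]), 8.8) [0.50473526 0.03579449 0.05437227]
scene rail 707 [0.08043286 0.64127382] [ 0.61708504 -0.16979578  0.08001432] [0.66324066 0.17693868 0.09082278] 0.08499014585970281 (array([641. ,   3.2]), array([347.2,  23.1]), 85.4)
scene block 208 (array([507.1,  33. ]), array([93.5, 32.1]), 9.2) [0.51043361 0.03330489 0.05497029]
block 424 (array([478.9,  31.9]), array([143.7,  31.8]), 8.8)
rack 2597 (array([549.1,  14. ]), array([346.6, 280. ]), 85.3)
```

View pics/crop.png

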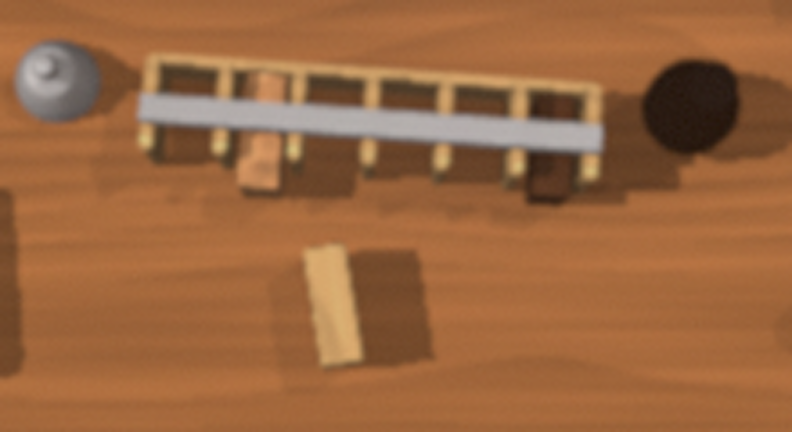

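Call:
carry_out(deltas=[[0.4, -0.32, 0, 0.28, -1], [0.8, -0.64, 0, 0.56, -1], [1, -0.8, 0, 0.843, -1], [1, -0.8, 0, 0.843, -1], [1, -0.8, 0, 0.843, -1]])

```text
clock: 1.78
position: [0.3186, -0.4197, 0.2536]
ee_rot: [0.999, -0.04, 0.0, 0.0]
ft_force: [-1.5, -0.7, 0.2]
grip_width: 0.001
grasp_force: 0.0
```

```bash
cat >> h.py <<'E'
O=np.array([.6497,.0043]); YAW=-.0809
RX=np.array([np.cos(YAW),np.sin(YAW)]); RY=np.array([-np.sin(YAW),np.cos(YAW)])
def st():
    o=manip.get_obs(); p=np.array(o["position"]); q=o["ee_rot"]
    d=p[:2]-O; yaw=2*np.degrees(np.arctan2(q[1],q[0]))
    print("t",round(o["clock"],2),"rack xy mm",np.round([d@RX*1000,d@RY*1000],1),"tip z",round(p[2]*1000-22,1),"yaw err",round(yaw-np.degrees(YAW),2),"F",np.round(o["ft_force"],1),"w",round(o["grip_width"],2),"q",np.round(o["joint_pos"],2), np.round(q,4))
E
python3 -c "
from h import *
st()"
```

```text
t 1.77 rack xy mm [-295.8 -449.4] tip z 231.6 yaw err 0.1 F [-1.5 -0.7  0.2] w 0.0 q [ 0.96  0.12 -0.14  1.71  0.02  1.31 -0.83] [ 9.992e-01 -3.950e-02  1.000e-04  4.000e-04]
```

Call:
carry_out(deltas=[[0.16, -0.33, 0, 0, -1], [0.32, -0.66, 0, 0, -1], [0.48, -1, 0, 0, -1], [0.48, -1, 0, 0, -1]])

```text
clock: 2.28
position: [0.4042, -0.2736, 0.2535]
ee_rot: [0.999, -0.038, 0.0, -0.0]
ft_force: [-0.1, -0.4, -0.8]
grip_width: 0.003
grasp_force: 0.0
```

Call:
carry_out(deltas=[[0.16, -0.33, 0, 0, -1], [0.32, -0.66, 0, 0, -1], [0.48, -1, 0, 0, -1], [0.48, -1, 0, 0, -1]])

```text
clock: 2.78
position: [0.4878, -0.1301, 0.2533]
ee_rot: [0.999, -0.038, 0.0, -0.001]
ft_force: [-1.0, -0.7, 1.1]
grip_width: 0.001
grasp_force: 0.0
```

Call:
carry_out(deltas=[[0.16, -0.33, 0, 0, -1], [0.32, -0.66, 0, 0, -1], [0.48, -1, 0, 0, -1], [0.48, -1, 0, 0, -1]])

```text
clock: 3.28
position: [0.5714, 0.0133, 0.2526]
ee_rot: [0.999, -0.039, -0.0, -0.001]
ft_force: [-0.4, -0.2, -0.4]
grip_width: -0.0
grasp_force: 0.0
```

Call:
carry_out(deltas=[[0.16, -0.33, -0.1, 0, -1], [0.32, -0.66, 0.2, 0, -1], [0.46, -0.96, 0.5, 0, -1], [0.46, -0.96, 0.7, 0, -1], [0.46, -0.96, 0.7, 0, -1], [0.46, -0.96, 0.7, 0, -1]])

```text
clock: 4.03
position: [0.6517, 0.1468, 0.1499]
ee_rot: [0.999, -0.042, 0.001, 0.0]
ft_force: [-0.1, 0.3, 0.0]
grip_width: 0.004
grasp_force: 0.0
```

```bash
python3 -c "
from h import *
st()
save(camera('wrist'),'w1'); save(camera('scene'),'s1')"
```

```text
t 4.03 rack xy mm [ -9.6 142.2] tip z 127.9 yaw err -0.16 F [-0.1  0.3  0. ] w 0.0 q [ 0.11  0.56 -0.56  1.44  0.3   1.23 -2.14] [ 9.991e-01 -4.180e-02  8.000e-04  5.000e-04]
```

View pics/w1.png

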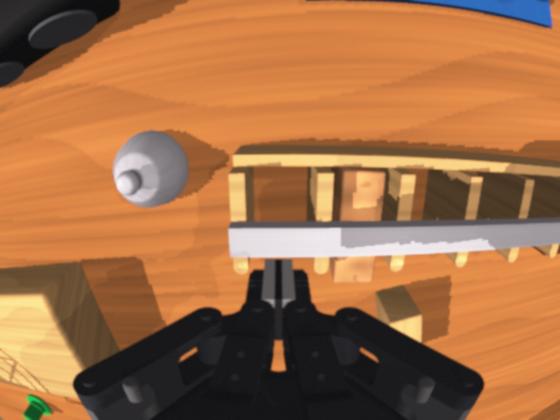

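The wrist view shows the shut fingertip (~(278,265)) just before the rail at the first gap (rail ~(230–340,240)). I'll check the rail's position with this camera's depth.

Run:
```python
from h import *
p=camera("wrist"); f=210/np.tan(np.radians(p["vertical_fov"])/2)
v,u=np.mgrid[0:420,0:560]; a,b=u-p["cx"],v-p["cy"]; r=np.hypot(a,b); th=r/f
k=np.tan(th)/np.maximum(r,1e-6); d=p["depth"]
X=((np.stack([a*k*d,b*k*d,d],-1)-p["t"])@np.asarray(p["R"])).reshape(-1,3)
def rk(X): return np.c_[(X[:,:2]-O)@RX,(X[:,:2]-O)@RY,X[:,2]]*1000
Y=rk(X); Y=Y[np.isfinite(Y).all(1)]
m=(abs(Y[:,0]+10)<25)&(Y[:,1]>-170)&(Y[:,1]<190)&(Y[:,2]>81)&(Y[:,2]<90); P=Y[m]
print(m.sum(),np.median(P[:,2]))
for lo in range(-20,190,30):
    s=P[(P[:,1]>=lo)&(P[:,1]<lo+30)]
    if len(s)>5: print(lo,len(s),np.percentile(s[:,0],[2,98]).round(1),np.median(s[:,2]).round(1))
print("end y",P[:,1].max())
# divider tops, z~73, in front of rail
m=(Y[:,0]<-21)&(Y[:,0]>-38)&(Y[:,2]>68)&(Y[:,2]<78)
h,e=np.histogram(Y[m,1],bins=np.arange(-60,190,4)); print([(int(e[i]),int(h[i])) for i in range(len(h)) if h[i]])
m=(Y[:,2]>52)&(Y[:,2]<58)&(Y[:,0]<-80)&(Y[:,0]>-220)&(abs(Y[:,1]-20)<50); print(m.sum(),cv2.minAreaRect(Y[m,:2].astype(np.float32)))
```

```text
9377 84.16868497471592
-20 846 [-21.2  -1.5] 84.2
10 997 [-21.6  -1.5] 84.2
40 1180 [-21.5  -1.4] 84.2
70 1316 [-21.2  -1.6] 84.2
100 1440 [-21.4  -1.4] 84.2
130 1458 [-21.3  -1.4] 84.1
160 608 [-21.2  -1.4] 84.1
end y 172.73806518874193
[(-60, 41), (-56, 38), (-52, 30), (-8, 20), (-4, 43), (0, 47), (4, 31), (48, 21), (52, 58), (56, 63), (60, 25), (104, 26), (108, 71), (112, 68), (116, 19), (160, 32), (164, 69), (168, 75), (172, 11)]
541 ((-111.38306427001953, 19.0986385345459), (46.78718185424805, 24.794071197509766), 57.372535705566406)
```

Call:
carry_out(deltas=[[0, 0, 0.12, 0, -1], [0, 0, 0.22, 0, -1], [0, 0, 0.26, 0, -1], [0, 0, 0.275, 0, -1], [0, 0, 0.275, 0, -1], [0, 0, 0.275, 0, -1]])

```text
clock: 4.92
position: [0.6504, 0.1496, 0.1072]
ee_rot: [0.999, -0.04, -0.0, 0.0]
ft_force: [-3.8, -1.1, 4.6]
grip_width: 0.003
grasp_force: 2.6
```

```bash
python3 -c "
from h import *
st()"
```

```text
t 4.92 rack xy mm [-11.1 144.8] tip z 85.2 yaw err 0.02 F [-3.8 -1.1  4.6] w 0.0 q [ 0.1   0.6  -0.55  1.47  0.33  1.16 -2.16] [ 9.992e-01 -4.020e-02 -2.000e-04  2.000e-04]
```

Call:
carry_out(deltas=[[0, 0, 0.005, 0, -1], [0, 0.06, 0.005, 0, -1], [0, 0.12, 0.005, 0, -1], [0, 0.18, 0.005, 0, -1], [0, 0.24, 0.005, 0, -1], [0, 0.24, 0.005, 0, -1]])

```text
clock: 5.68
position: [0.6484, 0.1136, 0.1072]
ee_rot: [0.999, -0.04, 0.001, -0.0]
ft_force: [-0.0, -0.2, 7.9]
grip_width: -0.004
grasp_force: 3.3
```

```bash
python3 -c "
from h import *
st()"
```

```text
t 5.67 rack xy mm [-10.1 108.9] tip z 85.2 yaw err -0.01 F [-0.  -0.2  7.9] w -0.0 q [ 0.16  0.58 -0.55  1.5   0.32  1.15 -2.1 ] [ 9.992e-01 -4.050e-02  1.000e-03 -3.000e-04]
```

Call:
carry_out(deltas=[[0, 0.06, 0, 0, -1], [0, 0.12, 0, 0, -1], [0, 0.18, 0, 0, -1], [0, 0.24, 0, 0, -1], [0, 0.3, 0, 0, -1], [0, 0.36, 0, 0, -1], [0, 0.42, 0, 0, -1], [0, 0.47, 0, 0, -1], [0, 0.52, 0, 0, -1], [0, 0.52, 0, 0, -1]])

```text
clock: 6.92
position: [0.6421, 0.036, 0.1072]
ee_rot: [0.999, -0.04, 0.001, -0.0]
ft_force: [0.2, 0.1, 6.9]
grip_width: 0.002
grasp_force: 3.4
```

```bash
python3 -c "
from h import *
st()"
```

```text
t 6.92 rack xy mm [-10.1  31. ] tip z 85.2 yaw err 0.01 F [0.2 0.1 6.9] w 0.0 q [ 0.28  0.54 -0.54  1.55  0.3   1.13 -1.98] [ 9.992e-01 -4.030e-02  1.000e-03 -3.000e-04]
```

Call:
carry_out(deltas=[[0, 0, -0.2, 0, -1], [-0.1, 0, -0.4, 0, -1], [-0.4, 0.2, -0.4, 0, -1], [-0.8, 0.4, -0.4, 0, -1], [-0.97, 0.54, -0.4, 0, -1], [-0.97, 0.54, -0.4, 0, -1], [-0.97, 0.54, -0.4, 0, -1]])

```text
clock: 7.8
position: [0.4904, -0.0328, 0.1665]
ee_rot: [0.999, -0.04, 0.0, -0.0]
ft_force: [-0.5, 0.3, 0.1]
grip_width: -0.0
grasp_force: 0.0
```

Call:
carry_out(deltas=[[0, 0, 0.3, 0, -1], [0, 0, 0.6, 0, -1], [0, 0, 0.8, 0, -1], [0, 0, 0.88, 0, -1], [0, 0, 0.88, 0, -1], [0, 0, 0.88, 0, -1]])

```text
clock: 8.55
position: [0.4909, -0.0329, 0.0355]
ee_rot: [0.999, -0.04, 0.001, 0.0]
ft_force: [0.8, 0.6, 0.5]
grip_width: -0.001
grasp_force: 0.0
```

```bash
cat >> h.py <<'E'
def blk():
    for n in ["top","scene"]:
        p=camera(n); X=cloud(p).reshape(-1,3); rx=(X[:,:2]-O)@RX*1000; ry=(X[:,:2]-O)@RY*1000
        m=(X[:,2]>.051)&(X[:,2]<.058)&(rx>-210)&(rx<20)&(abs(ry-26)<40)
        # keep the bamboo-coloured component only
        reg=outline_of("block",p); 
        if reg: m&=cv2.dilate(reg[0]["region"].astype(np.uint8),np.ones((3,3))).ravel()>0
        P=np.c_[rx,ry][m].astype(np.float32)
        if len(P)>20: print(n,len(P),"c",P.mean(0).round(1),"rect",[np.round(a,1) for a in cv2.minAreaRect(P)])
E
python3 -c "
from h import *
st();blk()"
```

```text
t 8.55 rack xy mm [-155.3  -49.9] tip z 13.5 yaw err 0.04 F [0.8 0.6 0.5] w -0.0 q [ 0.47  0.35 -0.55  2.    0.24  0.86 -1.86] [ 0.9992 -0.0401  0.001   0.    ]
top 307 c [-146.1   21.5] rect [array([-146.5,   20.1]), array([90.1, 31.6]), np.float64(13.0)]
scene 194 c [-142.    17.5] rect [array([-145. ,   16.6]), array([95.8, 31.9]), np.float64(13.4)]
```

Call:
carry_out(deltas=[[0, -0.1, 0.03, 0, -1], [0, -0.17, 0.03, 0, -1], [0, -0.19, 0.03, 0, -1], [0, -0.21, 0.03, 0, -1], [0, -0.23, 0.03, 0, -1], [0, -0.25, 0.03, 0, -1], [0, -0.27, 0.03, 0, -1], [0, -0.285, 0.03, 0, -1], [0, -0.285, 0.03, 0, -1]])

```text
clock: 9.88
position: [0.4932, 0.0098, 0.0298]
ee_rot: [0.999, -0.04, 0.0, -0.0]
ft_force: [-0.1, -1.0, 0.0]
grip_width: -0.002
grasp_force: 0.0
```

```bash
python3 -c "
from h import *
st();blk();save(camera('wrist'),'w2')"
```

```text
t 9.88 rack xy mm [-156.4   -7.2] tip z 7.8 yaw err 0.04 F [-0.1 -1.   0. ] w -0.0 q [ 0.39  0.36 -0.57  1.99  0.26  0.85 -1.97] [ 0.9992 -0.0401  0.     -0.    ]
top 46 c [-165.3   51. ] rect [array([-111. ,   49.1]), array([ 55.7, 162.3]), np.float64(73.9)]
scene 108 c [-144.    49.6] rect [array([-146.4,   43.3]), array([91.7, 32.9]), np.float64(10.1)]
```

View pics/w2.png

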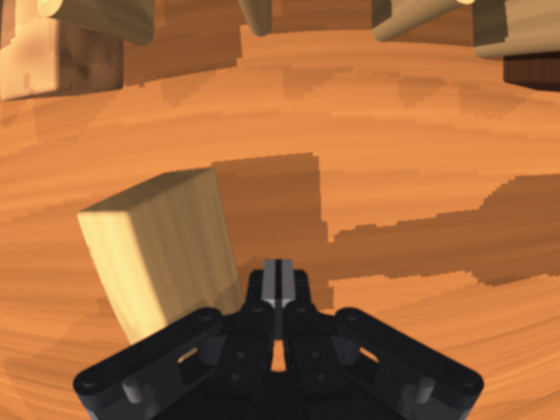

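The wrist view shows the block upright (~(165,250)), displaced further left than expected. The gripper's knuckles (~(200,320)) are wider than the tips, so they did the pushing. I'll back off and measure.

Call:
carry_out(deltas=[[0, 0.1, 0, 0, -1], [0, 0.2, -0.2, 0, -1], [-0.3, 0.4, -0.6, 0, -1], [-0.6, 0.5, -0.6, 0, -1], [-0.6, 0.5, -0.6, 0, -1]])

```text
clock: 10.75
position: [0.3948, -0.0609, 0.1208]
ee_rot: [0.999, -0.042, 0.001, 0.002]
ft_force: [1.4, -1.0, 0.2]
grip_width: 0.001
grasp_force: 0.0
```

```bash
python3 -c "
from h import *
st();blk();save(camera('top'),'t2')"
```

```text
t 10.75 rack xy mm [-248.8  -85.5] tip z 98.8 yaw err -0.23 F [ 1.4 -1.   0.2] w 0.0 q [ 0.64 -0.01 -0.59  2.15 -0.    1.   -1.61] [ 9.991e-01 -4.240e-02  6.000e-04  1.900e-03]
top 328 c [-147.8   27.7] rect [array([-146. ,   27.7]), array([89.6, 31.8]), np.float64(8.4)]
scene 190 c [-142.1   25.3] rect [array([-144.4,   24.3]), array([93. , 33.1]), np.float64(8.7)]
```

Call:
carry_out(deltas=[[0.2, -0.1, 0.1, 0, -1], [0.46, -0.28, 0.3, 0, -1], [0.46, -0.28, 0.5, 0, -1], [0.46, -0.28, 0.59, 0, -1], [0.46, -0.28, 0.59, 0, -1], [0.46, -0.28, 0.59, 0, -1]])

```text
clock: 11.75
position: [0.4702, -0.0219, 0.0322]
ee_rot: [0.999, -0.04, 0.001, 0.0]
ft_force: [0.2, -0.6, -0.1]
grip_width: 0.004
grasp_force: 0.0
```

```bash
python3 -c "
from h import *
st()"
```

```text
t 11.75 rack xy mm [-176.8  -40.6] tip z 10.2 yaw err -0.0 F [ 0.2 -0.6 -0.1] w 0.0 q [ 0.5   0.32 -0.61  2.05  0.25  0.84 -1.9 ] [ 9.992e-01 -4.050e-02  7.000e-04  2.000e-04]
```

Push to finger y = -2.5 (38 mm), then back off and look.

Call:
carry_out(deltas=[[0, -0.1, 0, 0, -1], [0, -0.17, 0, 0, -1], [0, -0.19, 0, 0, -1], [0, -0.21, 0, 0, -1], [0, -0.23, 0, 0, -1], [0, -0.245, 0, 0, -1], [0, -0.253, 0, 0, -1], [0, -0.253, 0, 0, -1], [0, -0.2, 0, 0, -1], [0, -0.1, 0, 0, -1], [-0.2, 0, -0.1, 0, -1], [-0.4, 0.1, -0.5, 0, -1], [-0.4, 0.1, -0.5, 0, -1]])

```text
clock: 13.38
position: [0.4089, -0.0336, 0.1092]
ee_rot: [0.999, -0.041, 0.002, 0.002]
ft_force: [0.3, 0.8, -0.6]
grip_width: -0.002
grasp_force: 0.0
```

```bash
python3 -c "
from h import *
st();blk()"
```

```text
t 13.38 rack xy mm [-237.   -57.2] tip z 87.2 yaw err -0.11 F [ 0.3  0.8 -0.6] w -0.0 q [ 0.64  0.04 -0.67  2.14  0.04  0.97 -1.71] [ 0.9991 -0.0414  0.0025  0.0015]
top 348 c [-144.5   40.3] rect [array([-143.8,   40.7]), array([32.1, 89.8]), np.float64(90.0)]
scene 201 c [-138.4   37.9] rect [array([-141.6,   37.6]), array([32.1, 93.3]), np.float64(89.6)]
```

The block is now parallel to the rack but ~11 mm too far in +y. I'll straddle it with open fingers and nudge it over with a pad's inner face, without gripping.

Call:
carry_out(deltas=[[0, 0, -0.1, 0, 1], [0, 0, -0.1, 0, 1], [0.3, -0.27, -0.1, 0, 1], [0.625, -0.55, -0.1, 0, 1], [0.625, -0.55, -0.1, 0, 1], [0.625, -0.55, -0.1, 0, 1]])

```text
clock: 14.32
position: [0.5082, 0.043, 0.1205]
ee_rot: [0.999, -0.04, -0.001, -0.0]
ft_force: [-1.2, -0.6, -0.0]
grip_width: 1.001
grasp_force: 0.0
```

```bash
python3 -c "
from h import *
st()
save(camera('wrist'),'w3')"
```

```text
t 14.32 rack xy mm [-144.2   27.2] tip z 98.5 yaw err 0.06 F [-1.2 -0.6 -0. ] w 1.0 q [ 0.48  0.29 -0.73  1.88  0.22  1.05 -1.99] [ 9.992e-01 -3.990e-02 -9.000e-04 -2.000e-04]
```

View pics/w3.png

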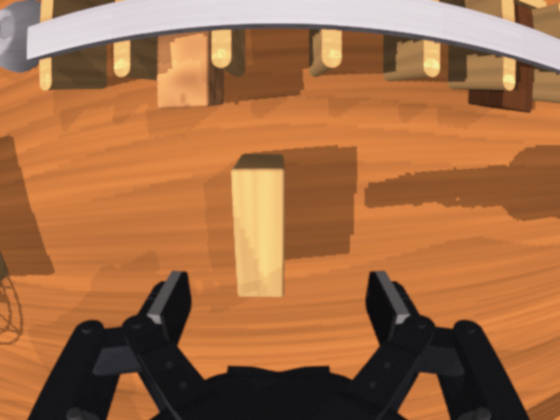

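The wrist view shows the block upright and straight (~(260,230)), between the open fingers and left of the centre of the third gap (divider noses at (221,50) and (331,50)).

Call:
carry_out(deltas=[[0, 0, 0.2, 0, 1], [0, 0, 0.4, 0, 1], [0, 0, 0.55, 0, 1], [0, 0, 0.61, 0, 1], [0, 0, 0.61, 0, 1], [0, 0, 0.61, 0, 0.6], [0, 0, 0.61, 0, 0.5], [0, 0, 0.61, 0, 0.4], [0, 0, 0.61, 0, 0.3], [0, 0, 0.61, 0, 0.2], [0, 0, 0.61, 0, 0.12], [0, 0, 0.61, 0, 0.05], [0, 0, 0.61, 0, 0], [0, 0, 0.61, 0, -0.05], [0, 0, 0.61, 0, -0.1], [0, 0, 0.61, 0, -0.1]], force=20)

```text
clock: 16.38
position: [0.5087, 0.0429, 0.0298]
ee_rot: [0.999, -0.04, 0.0, 0.0]
ft_force: [0.1, -0.0, 0.9]
grip_width: 0.454
grasp_force: 0.4
```

```bash
python3 -c "
from h import *
st()"
```

```text
t 16.38 rack xy mm [-143.6   27.1] tip z 7.8 yaw err 0.02 F [ 0.1 -0.   0.9] w 0.45 q [ 0.42  0.42 -0.68  1.95  0.34  0.89 -2.09] [ 0.9992 -0.0403  0.      0.    ]
```

Call:
carry_out(deltas=[[0, 0, 0, 0, 0.1], [0, 0, 0, 0, 0.5], [0, 0, 0, 0, 0.5], [0, 0, -0.3, 0, 0.5], [-0.1, 0, -0.6, 0, 0], [-0.6, 0, -0.6, 0, -1], [-0.9, 0, -0.6, 0, -1], [-0.9, 0, -0.6, 0, -1]])

```text
clock: 17.38
position: [0.3709, 0.0528, 0.1196]
ee_rot: [0.999, -0.04, 0.0, 0.003]
ft_force: [0.2, 0.1, 0.1]
grip_width: -0.001
grasp_force: 0.0
```

```bash
python3 -c "
from h import *
st();blk()"
```

```text
t 17.38 rack xy mm [-281.8   25.8] tip z 97.6 yaw err 0.03 F [0.2 0.1 0.1] w -0.0 q [ 0.59 -0.07 -0.82  2.19 -0.05  1.   -1.85] [ 9.992e-01 -4.020e-02  2.000e-04  2.700e-03]
top 339 c [-143.6   31.4] rect [array([-143.5,   31.6]), array([32., 90.]), np.float64(89.6)]
scene 194 c [-138.7   28.7] rect [array([-141.4,   27.9]), array([93.5, 33.8]), np.float64(0.6)]
```

Call:
carry_out(deltas=[[0.2, -0.015, 0.05, 0, -1], [0.36, -0.015, 0.2, 0, -1], [0.36, -0.015, 0.4, 0, -1], [0.36, -0.015, 0.55, 0, -1], [0.36, -0.015, 0.55, 0, -1], [0.36, -0.015, 0.55, 0, -1]])

```text
clock: 18.32
position: [0.4289, 0.0521, 0.0378]
ee_rot: [0.999, -0.04, 0.0, -0.001]
ft_force: [-0.7, -0.4, 1.5]
grip_width: 0.001
grasp_force: 0.0
```

```bash
python3 -c "
from h import *
st()"
```

```text
t 18.32 rack xy mm [-223.9   29.8] tip z 15.8 yaw err 0.02 F [-0.7 -0.4  1.5] w 0.0 q [ 0.52  0.27 -0.79  2.13  0.25  0.84 -2.08] [ 9.992e-01 -4.030e-02  1.000e-04 -5.000e-04]
```

Call:
carry_out(deltas=[[0.08, 0, 0, 0, -1], [0.14, 0, 0, 0, -1], [0.18, 0, 0, 0, -1], [0.22, 0, 0, 0, -1], [0.26, 0, 0, 0, -1], [0.3, 0, 0, 0, -1], [0.34, 0, 0, 0, -1], [0.38, 0, 0, 0, -1], [0.42, 0, 0, 0, -1], [0.46, 0, 0, 0, -1], [0.46, 0, 0, 0, -1]])

```text
clock: 19.7
position: [0.4974, 0.0461, 0.0373]
ee_rot: [0.999, -0.04, 0.0, -0.0]
ft_force: [0.6, 1.0, 0.7]
grip_width: -0.004
grasp_force: 0.0
```

```bash
python3 -c "
from h import *
st();blk();save(camera('wrist'),'w4')"
```

```text
t 19.7 rack xy mm [-155.1   29.3] tip z 15.3 yaw err 0.01 F [0.6 1.  0.7] w -0.0 q [ 0.46  0.4  -0.73  1.97  0.34  0.89 -2.1 ] [ 9.992e-01 -4.040e-02  2.000e-04 -1.000e-04]
scene 233 c [-88.6  29.9] rect [array([-64.7,  36.1]), array([ 64.2, 166.6]), np.float64(87.9)]
```

View pics/w4.png

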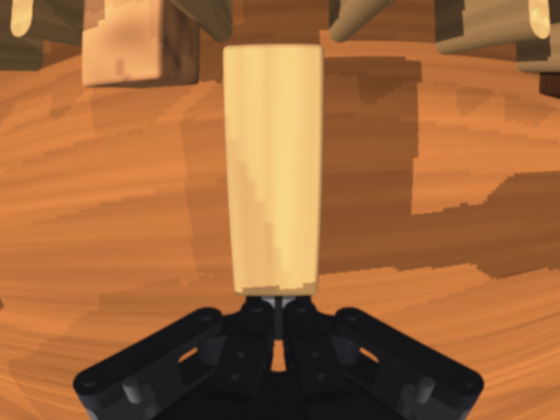

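The block is straight and its nose (~(273,45)) is between the third gap's dividers (~(225,30), (338,30)).

Call:
carry_out(deltas=[[0.04, 0, 0, 0, -1], [0.08, 0, 0, 0, -1], [0.12, 0, 0, 0, -1], [0.16, 0, 0, 0, -1], [0.2, 0, 0, 0, -1], [0.24, 0, 0, 0, -1], [0.28, 0, 0, 0, -1], [0.32, 0, 0, 0, -1], [0.36, 0, 0, 0, -1], [0.4, 0, 0, 0, -1], [0.44, 0, 0, 0, -1], [0.48, 0, 0, 0, -1], [0.5, 0, 0, 0, -1], [0.5, 0, 0, 0, -1]])

```text
clock: 21.7
position: [0.5719, 0.0401, 0.0373]
ee_rot: [0.999, -0.04, 0.0, -0.0]
ft_force: [-0.3, 0.0, 0.7]
grip_width: -0.002
grasp_force: 0.0
```

```bash
python3 -c "
from h import *
st()"
```

```text
t 21.7 rack xy mm [-80.4  29.4] tip z 15.3 yaw err 0.01 F [-0.3  0.   0.7] w -0.0 q [ 0.4   0.54 -0.68  1.78  0.4   0.97 -2.09] [ 9.992e-01 -4.030e-02  1.000e-04 -0.000e+00]
```

Call:
carry_out(deltas=[[0.02, 0, 0, 0, -1], [0.035, 0, 0, 0, -1], [0.05, 0, 0, 0, -1], [0.06, 0, 0, 0, -1], [0.06, 0, 0, 0, -1]])

```text
clock: 22.32
position: [0.5806, 0.0394, 0.0372]
ee_rot: [0.999, -0.04, -0.0, 0.0]
ft_force: [-0.4, -0.0, -0.6]
grip_width: 0.002
grasp_force: 0.0
```

Call:
carry_out(deltas=[[0.007, 0, 0, 0, -1], [0.013, 0, 0, 0, -1], [0.013, 0, 0, 0, -1]])

```text
clock: 22.7
position: [0.5807, 0.0397, 0.0366]
ee_rot: [0.999, -0.04, -0.002, 0.0]
ft_force: [-9.7, 0.8, 1.5]
grip_width: -0.0
grasp_force: 0.0
```

```bash
python3 -c "
from h import *
st()"
```

```text
t 22.7 rack xy mm [-71.6  29.7] tip z 14.6 yaw err 0.06 F [-9.7  0.8  1.5] w -0.0 q [ 0.4   0.56 -0.68  1.75  0.41  0.98 -2.09] [ 9.992e-01 -3.990e-02 -2.000e-03  2.000e-04]
```

Contact with 10 N: it has met the back board. Retreat straight back, then check.

Call:
carry_out(deltas=[[-0.1, 0, 0, 0, -1], [-0.4, 0, 0, 0, -1], [-0.7, 0, -0.3, 0, -1], [-0.9, 0, -0.6, 0, -1], [-0.9, 0, -0.6, 0, -1]])

```text
clock: 23.32
position: [0.4489, 0.0501, 0.1306]
ee_rot: [0.999, -0.04, 0.004, 0.002]
ft_force: [1.4, -0.3, 0.2]
grip_width: -0.002
grasp_force: 0.0
```

Run:
```python
from h import *
st();blk()
p=camera("top");im=cv2.cvtColor(p["img"],cv2.COLOR_RGB2BGR)[150:270,180:400]
cv2.imwrite("pics/crop2.png",cv2.resize(im,None,fx=3.6,fy=3.6,interpolation=cv2.INTER_CUBIC))
X=cloud(p); rx=(X[...,:2]-O)@RX*1000; ry=(X[...,:2]-O)@RY*1000
for yc in (28,84):
    m=(abs(ry-yc)<12)&(rx<-22)&(rx>-90)&(X[...,2]>.048)&(X[...,2]<.06); print(yc,m.sum(),rx[m].min(),np.median(X[...,2][m]))
    for x0 in (-55,-30):
        k=m&(abs(rx-x0)<8); print(x0, ry[k].mean().round(1))
```

```text
t 23.32 rack xy mm [-203.9   29.4] tip z 108.6 yaw err 0.05 F [ 1.4 -0.3  0.2] w -0.0 q [ 0.6   0.14 -0.85  2.02  0.12  1.03 -1.96] [ 0.9992 -0.04    0.0035  0.0016]
top 212 c [-24.7  31.9] rect [array([-19.9,  32.2]), array([79.4, 31.5]), np.float64(0.8)]
scene 98 c [-9.  27.3] rect [array([-19.7,  26.5]), array([79.1, 29.3]), np.float64(1.4)]
28 123 -59.203492510138666 0.054134215134849346
-55 28.7
-30 27.9
84 122 -62.00959470179731 0.05441840144431541
-55 83.9
-30 84.0
```

View pics/crop2.png

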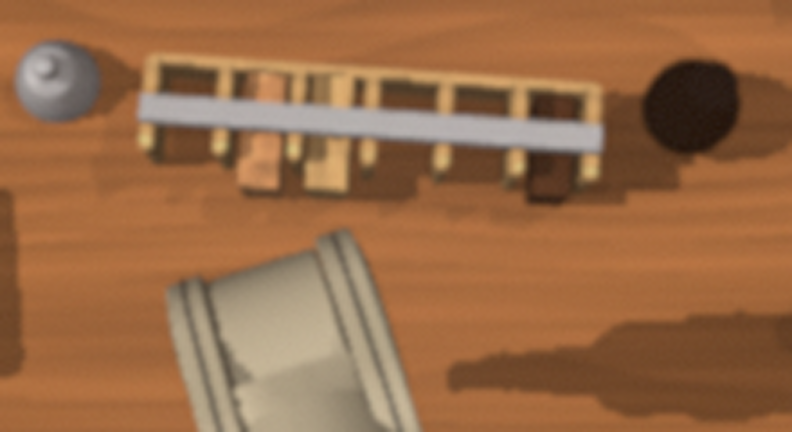

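The block (~(328,130) in the crop) sits home in the third gap, its near end about level with the cork's, and the bell, cork, dark block and vase are unmoved. Handing in.

```bash
python3 -c "
from h import *
print(ticket.hand_in())"
```

```text
the job is handed in; nothing more can be done
None
```

The job is handed in: the fingertip ran along the rail over the first three gaps from the bell's end, and the bamboo block was pushed flat into the third gap until it met the back. On the way I lined the block up with two sideways nudges and by closing the fingers loosely around it. It was never gripped or lifted, and the clock read about 23 s, inside the 61 s limit.

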